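Make up a stationery request tray to four highlighters

TASK

Make up the black request tray so that it holds exactly four highlighters, counting any that are in it already, all lying flat on its floor beside the stapler. No cutter belongs in it: a cutter found there goes back into the blue stock drawer, where all cutters and the remaining highlighters must end up lying flat on the floor, none on top of another. Leave the stapler, the pen cup and the tape dispenser where they stand.

Things in the scene. Friction and masses are not known exactly. Their poses are not given: they have to be found in the camera images.
- highlighter_1: highlighter pen: a thick flat block-shaped pen 105 long, 26 wide, 20 high, white barrel and grey cap with a thin clip on top (to 22). Origin: centre of its underside; x along its length to the cap, z up. At the start it lies flat in the stock drawer or in the tray, its length roughly along world y.
- highlighter_2: highlighter pen: a thick flat block-shaped pen 105 long, 26 wide, 20 high, white barrel and grey cap with a thin clip on top (to 22). Origin: centre of its underside; x along its length to the cap, z up. At the start it lies flat in the stock drawer or in the tray, its length roughly along world y.
- highlighter_3: highlighter pen: a thick flat block-shaped pen 105 long, 26 wide, 20 high, white barrel and grey cap with a thin clip on top (to 22). Origin: centre of its underside; x along its length to the cap, z up. At the start it lies flat in the stock drawer or in the tray, its length roughly along world y.
- highlighter_4: highlighter pen: a thick flat block-shaped pen 105 long, 26 wide, 20 high, white barrel and grey cap with a thin clip on top (to 22). Origin: centre of its underside; x along its length to the cap, z up. At the start it lies flat in the stock drawer or in the tray, its length roughly along world y.
- highlighter_5: highlighter pen: a thick flat block-shaped pen 105 long, 26 wide, 20 high, white barrel and grey cap with a thin clip on top (to 22). Origin: centre of its underside; x along its length to the cap, z up. At the start it lies flat in the stock drawer or in the tray, its length roughly along world y.
- highlighter_6: highlighter pen: a thick flat block-shaped pen 105 long, 26 wide, 20 high, white barrel and grey cap with a thin clip on top (to 22). Origin: centre of its underside; x along its length to the cap, z up. At the start it lies flat in the stock drawer or in the tray, its length roughly along world y.
- cutter_1: snap-off cutter, blade retracted: a slimmer grey plastic handle 90 x 20 x 14 high (from x = -57.5 to +32.5) with a thumb slide on top (x = 10 to 26, to 19 high) and a narrow flat metal nose 25 x 12 in front of it; 115 long in all. Origin: on the underside, midway along the 115; x along its length to the nose, z up. Starts flat in the stock drawer or in the tray.
- cutter_2: snap-off cutter, blade retracted: a slimmer grey plastic handle 90 x 20 x 14 high (from x = -57.5 to +32.5) with a thumb slide on top (x = 10 to 26, to 19 high) and a narrow flat metal nose 25 x 12 in front of it; 115 long in all. Origin: on the underside, midway along the 115; x along its length to the nose, z up. Starts flat in the stock drawer or in the tray.
- tray: request tray: plain black open tray, the one with the stapler lying in it, on the robot's left or right. Fixed. Outside 298 (x) by 278 (y), walls 4 thick, 22 high, floor 4 thick: things in it rest 4 above the table. Origin: centre of its underside; x away from the robot, z up.
- stock_drawer: stock drawer: dark blue shallow drawer lying on the table on the other side from the tray; its front wall (-x) is 34 high with a pull lip 14 deep outside. Fixed. Outside 298 (x) by 278 (y), walls 4 thick, 22 high, floor 4 thick: things in it rest 4 above the table. Origin: centre of its underside; x away from the robot, z up.
- stapler: desk stapler lying in the tray's far part, along y: 125 long, 36 wide, 54 high. Origin: centre of its underside; x along its length, z up. To be left where it is.
- pen_cup: dark steel pen cup standing between tray and drawer: 64 across, 100 high, with pens sticking out to 150. Loose. Origin: centre of its underside, z up. To be left where it is.
- tape_dispenser: heavy grey tape dispenser on the table beyond the tray and drawer: 145 long (x), 56 wide, 100 high. Loose. Origin: centre of its underside, z up. To be left where it is.
Mind the look-alikes: they are no part of the job. What is shaped like the highlighter_4 but brown or pink is not meant.

How it is judged:
By the outcome, as a careful person would: the job done as asked, in the order asked, and still so for the second after the job is handed in, with the robot touching nothing.
It also fails if it takes over 72 s, if anything falls off the work surface, if the arm or the gripper's body presses on something with over 40 N, if the wrist force passes 120 N, or if a joint passes its speed limit or range.

ROBOT

A 6-joint arm with a two-finger parallel gripper is mounted at the origin on the work surface. World frame = base frame: x ahead of the robot, y to its left, z up, the work surface at z = 0. Lengths are in m, angles in degrees, forces in N, time in s.
With the tool pointing down it reaches from about 0.4 to 0.825 m from the base axis. Payload 7 kg.
Tool frame: the origin (TCP) lies on the centre line of the jaws, within the pads' length; the fingertips stand 22 mm ahead of it and the grasp point (between the pads) lies 3 mm ahead of it; z points along the fingers, y is the line along which they close (so a half turn about z gives the same grasp; the last joint's range is limited). The gripper opens to 88 mm and grips with 3 to 60 N. Pads are 19 mm wide; open, the fingers measure 130 mm over their backs; the gripper's body (78 mm by 193 mm) begins 47 mm behind the grasp point.
Start: joints at [-53.623, 20.546, 0.682, 0, -70.136, -16.507], TCP at [0.229, -0.635, 0.249] pointing down, gripper open.
Joint ranges: [-176.03, 176.03], [-82.01, 121.73], [-58.28, 71.71], [-173.87, 95.51], [-174.79, -0.11], [-173.66, 173.66]. Speed limits (degrees/s): [136.94, 136.94, 172.46, 180, 180, 180].

INTERFACE

Orientations are given as [roll, pitch, yaw] about the fixed x, y, z axes, in that order (R = Rz(yaw) Ry(pitch) Rx(roll)).
In Python, from plant import get_state, cams, r gives the robot as it stands.
- The arm moves only by the tool apply_moves, never from a script. Its argument "targets" is a list of rows, each an object with "dp": the shift along the world's x, y, z in m, a list of three; "yaw": the turn about the world's z in degrees. In form: [{"dp": [x, y, z], "yaw": yaw}, ...]. A call has 1 to 20 rows; each row is the pose to reach, as a shift and turn from the pose commanded when the call began; what a row does not reach only later rows make up. A row lasts 1/12 s, in which the tool goes at most 41.7 mm and 7.16 degrees, less where a joint would pass 70% of its speed; a pose out of reach is approached as far as the arm can. A call with a gripper value outside its range is refused whole. "grip" is the gripper command: -1 is fully open, 1 is shut, values between are in proportion, set as the call begins (left out, the last holds). The fingers move at their own pace and stop on an object; "squeeze" is the grip in N (left out, the last holds). Time passes only in rows, so rows that repeat a pose let the fingers close. It gives the time, the measured TCP pose, the force, the opening and the grip force at its end, in the units of the state.
- get_state(): the state, without advancing time (a new reading comes with each control period).
- cams.capture(name): name is "scene" or "top" or "wrist"; returns a dict with "image" (480x640x3 uint8, red, green, blue), "range_z" (480x640 float32, m along the optical axis (not along the pixel's ray), 0 where there is no reading), "fx", "fy", "cx", "cy" (pixels), "R" (3x3) and "t" (3): a world point X has camera coordinates R X + t; the wrist camera has in their place "T_tool_cam" (4x4, takes a point from camera to tool coordinates, whose origin is the TCP and whose axes are the flange's). Camera axes: x right, y down, z forward; pixel columns grow to the right and rows downward; lengths in m; the calibration is good to about 2 mm. A picture is of the moment at which its call begins: read the wrist's pose just before it.
- r.close_job(): hands the job in; it is judged then, once.
The state is a dict: "time_s": time; "joints": joint angles; "qd": joint speeds; "joint_torque": joint torques, N m; "tcp_pos": TCP position; "eef_rot": TCP orientation; "contact_force": force on the tool from outside, world axes, zero at the start; "moment": the same for the moment, N m; "gripper_width": finger opening in m; "gripper_force": force on a finger pad.
Only numpy, scipy, OpenCV 4.12 (cv2) and the standard library are available. Lean on these libraries where they do the work, as an engineer would, in place of code of your own. Each camera call takes 0.05 s, during which the arm holds its last target. There are 200 camera calls.

## Working session

There is one attempt and no reset: what is moved stays moved. The work goes in short steps, Python scripts to look and compute and a tool call to move; the robot and the scene stay as the last step left them, time stands still between calls to the robot, and variables do not carry over. Pictures are saved under pics/ and viewed, at most 10 in all, crops included, and the job is handed in when it is done.

Besides the shell and the picture viewer there is one more tool, called by a JSON object that holds its "fn" and its "kwargs", one argument or row to a line. apply_moves: Moves the arm, as the interface text tells. Its arguments: {"type":"object","properties":{"targets":{"type":"array","items":{"type":"object","properties":{"dp":{"type":"array","items":{"type":"number"}},"yaw":{"type":"number"}}}},"grip":{"type":"number"},"squeeze":{"type":"number"}},"required":["targets"]}

```bash
ls; mkdir -p pics; cat > h.py <<'E'
import numpy as np, cv2, pickle
from plant import get_state, cams, r
def shot(n):
    c=cams.capture(n); return c
def save(c,f): cv2.imwrite('pics/'+f,cv2.cvtColor(c['image'],cv2.COLOR_RGB2BGR))
def plane(c,u,v,z):
    R=np.array(c['R']);t=np.array(c['t']);o=-R.T@t
    d=R.T@np.array([(u-c['cx'])/c['fx'],(v-c['cy'])/c['fy'],1.]);s=(z-o[2])/d[2];return o+s*d
def cloud(c):
    R=np.array(c['R']);t=np.array(c['t']);z=c['range_z'];v,u=np.mgrid[0:480,0:640]
    P=np.stack([(u-c['cx'])/c['fx']*z,(v-c['cy'])/c['fy']*z,z],-1)
    return (P-t)@R
E
python3 - <<'E'
from h import *
c=shot('top');save(c,'top1.png');pickle.dump(c,open('top1.pkl','wb'))
d=shot('scene');save(d,'scene1.png');pickle.dump(d,open('scene1.pkl','wb'))
print({k:v for k,v in get_state().items()})
print(c['R'],c['t'],c['fx'])
for uv in [(0,0),(639,0),(0,479),(639,479)]: print(plane(c,*uv,0))
E
```

```text
pics
{'time_s': 0.1, 'joints': array([-5.36233533e+01,  2.05879465e+01,  6.37571470e-01, -1.98799228e-02,
       -7.01340210e+01, -1.65093228e+01]), 'qd': array([ 0.03286113, -0.11142498,  0.09996094,  0.0386062 , -0.05633744,
       -0.01200462]), 'joint_torque': array([-4.54158826e-04, -5.84162521e+01,  2.93749273e+01,  7.01536685e+00,
        1.01467530e-02, -9.03086902e-05]), 'tcp_pos': array([ 0.22926838, -0.63443229,  0.24769162]), 'eef_rot': array([ 1.79913772e+02, -6.06673594e-03, -1.60139441e+02]), 'contact_force': array([-0.14423829,  0.40018066, -0.44685503]), 'moment': array([ 0.02757372, -0.01289216,  0.01117431]), 'gripper_force': 0.0, 'gripper_width': 0.08771751369354187}
[[ 0.01576921 -0.99987353 -0.00206325]
 [-0.99358674 -0.01543892 -0.11201355]
 [ 0.11196753  0.00381638 -0.99370454]] [-0.09896399  0.56297388  0.88481262] 440.92208609707706
[ 1.09470823e+00  6.52257366e-01 -1.11022302e-16]
[ 1.11569147 -0.80881013  0.        ]
[0.05741369 0.55120556 0.        ]
[ 0.07891535 -0.74146084  0.        ]
```

View pics/top1.png

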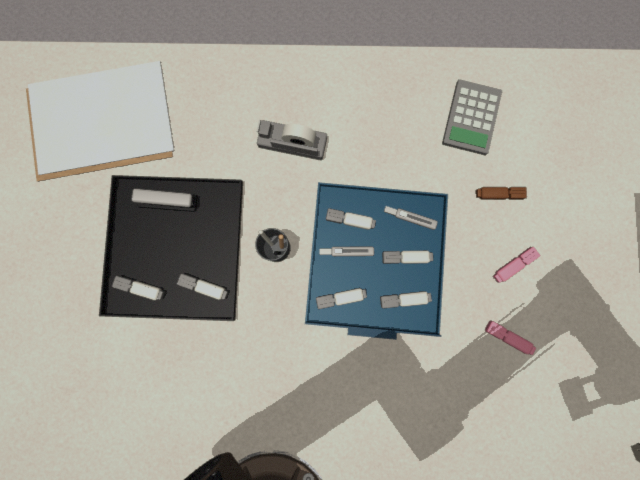

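View pics/scene1.png

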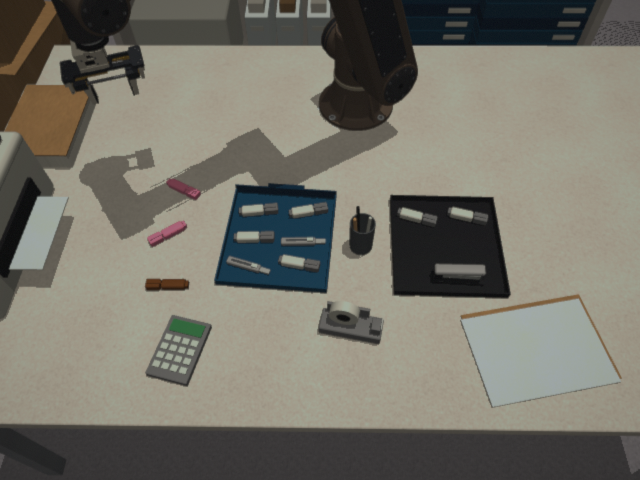

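The top view shows the tray at left, around (172,248), with two highlighters at (138,288) and (202,287) and the stapler at (163,198). The drawer around (376,258) holds four highlighters at (351,219), (408,257), (342,298) and (406,300), and both cutters at (347,251) and (411,216). The pen cup is at (273,245). So two highlighters need to go from the drawer to the tray. The brown and pink look-alikes lie to the right and are ignored.

```bash
cat > meas.py <<'E'
from h import *
import sys
def pens(c):
    P=cloud(c);x,y,z=P[...,0],P[...,1],P[...,2]
    hsv=cv2.cvtColor(c['image'],cv2.COLOR_RGB2HSV)
    roi=(x>.3)&(x<.75)&(abs(y)<.5)
    m=((hsv[...,1]<70)&(hsv[...,2]>60)&roi&(z<.07)).astype(np.uint8)
    m[(abs(y)>.42)]=0
    n,l,s,ce=cv2.connectedComponentsWithStats(m)
    out=[]
    for i in range(1,n):
        if 200<s[i,4]<3000:
            v,u=np.where(l==i);W=np.array([plane(c,a,b,.022) for a,b in zip(u,v)])
            (cx,cy),(w,h),a=cv2.minAreaRect((W[:,:2]*1000).astype(np.float32))
            if w<h:a+=90
            zz=z[l==i]
            out.append((ce[i].round(),round(cx),round(cy),round(w),round(h),round((a+90)%180-90),np.percentile(zz,[5,50,90]).round(3)))
    return out
if __name__=='__main__':
    c=pickle.load(open(sys.argv[1],'rb'))
    for o in pens(c):print(*o)
E
python3 meas.py top1.pkl
python3 - <<'E'
from h import *
c=pickle.load(open('top1.pkl','rb'))
for n,uv in dict(tl=(112,177),tr=(243,180),bl=(102,317),br=(236,320),dtl=(320,184),dtr=(447,194),dbl=(307,325),dbr=(439,334)).items(): print(n,plane(c,*uv,.022).round(3))
print('cup',plane(c,273,244,.1).round(3))
P=cloud(c);print(P[220:270,250:300,2].max(), P[190:205,135:190,2].max())
E
```

```text
[161. 197.] 638 249 128 31 86 [0.004 0.049 0.054]
[412. 217.] 604 -279 116 21 72 [0.004 0.015 0.019]
[350. 219.] 598 -153 106 29 79 [0.004 0.022 0.024]
[274. 246.] 537 5 47 48 -80 [0.002 0.005 0.017]
[347. 251.] 530 -145 21 115 -89 [0.002 0.016 0.019]
[407. 257.] 520 -272 27 105 -89 [0.003 0.022 0.024]
[212. 292.] 449 147 116 121 -90 [0.001 0.005 0.024]
[137. 288.] 446 288 108 29 75 [0.004 0.022 0.025]
[341. 298.] 433 -135 28 105 -78 [0.003 0.022 0.024]
[406. 299.] 431 -268 28 106 -83 [0.004 0.022 0.024]
tl [0.68  0.356 0.022]
tr [0.678 0.077 0.022]
bl [0.386 0.357 0.022]
br [0.384 0.081 0.022]
dtl [ 0.671 -0.088  0.022]
dtr [ 0.654 -0.357  0.022]
dbl [ 0.376 -0.066  0.022]
dbr [ 0.362 -0.336  0.022]
cup [0.535 0.    0.1  ]
0.9420988310190185 0.9420988310190185
```

{"fn": "apply_moves", "kwargs": {
  "targets": [
    {"dp":[0.01,0.013,-0.004],"yaw":2.5},
    {"dp":[0.03,0.038,-0.012],"yaw":7},
    {"dp":[0.052,0.065,-0.02],"yaw":12.5},
    {"dp":[0.075,0.094,-0.03],"yaw":18},
    {"dp":[0.098,0.122,-0.04],"yaw":24},
    {"dp":[0.12,0.15,-0.05],"yaw":29.5},
    {"dp":[0.143,0.179,-0.06],"yaw":35},
    {"dp":[0.166,0.207,-0.07],"yaw":40.5},
    {"dp":[0.188,0.235,-0.08],"yaw":46},
    {"dp":[0.21,0.262,-0.09],"yaw":51.5},
    {"dp":[0.233,0.291,-0.1],"yaw":57},
    {"dp":[0.255,0.318,-0.11],"yaw":62.5},
    {"dp":[0.275,0.343,-0.117],"yaw":67},
    {"dp":[0.287,0.358,-0.12],"yaw":70},
    {"dp":[0.291,0.363,-0.12],"yaw":71},
    {"dp":[0.291,0.363,-0.12],"yaw":71},
    {"dp":[0.291,0.363,-0.12],"yaw":71}
  ],
  "grip": -0.36,
  "squeeze": 15
}}

```text
time_s: 1.52
tcp_pos: [0.5201, -0.2718, 0.1284]
eef_rot: [180.0, 0.0, -89.2]
contact_force: [-1.0, -0.1, -0.1]
gripper_width: 0.0595
gripper_force: 0.0
```

{"fn": "apply_moves", "kwargs": {
  "targets": [
    {"dp":[0,0,-0.01]},
    {"dp":[0,0,-0.03]},
    {"dp":[0,0,-0.05]},
    {"dp":[0,0,-0.07]},
    {"dp":[0,0,-0.083]},
    {"dp":[0,0,-0.092]},
    {"dp":[0,0,-0.098]},
    {"dp":[0,0,-0.098]},
    {"dp":[0,0,-0.098]}
  ]
}}

```text
$.targets[0]: bad value
```

{"fn": "apply_moves", "kwargs": {
  "targets": [
    {"dp":[0,0,0]},
    {"dp":[0,0,0]},
    {"dp":[0,0,0]},
    {"dp":[0,0,0]},
    {"dp":[0,0,0]},
    {"dp":[0,0,0]},
    {"dp":[0,0,0]},
    {"dp":[0,0,0]}
  ],
  "grip": 1,
  "squeeze": 15
}}

```text
$.targets[0]: bad value
```

The yaw value is required in every row.

{"fn": "apply_moves", "kwargs": {
  "targets": [
    {"dp":[0,0,-0.01],"yaw":0},
    {"dp":[0,0,-0.03],"yaw":0},
    {"dp":[0,0,-0.05],"yaw":0},
    {"dp":[0,0,-0.07],"yaw":0},
    {"dp":[0,0,-0.083],"yaw":0},
    {"dp":[0,0,-0.092],"yaw":0},
    {"dp":[0,0,-0.098],"yaw":0},
    {"dp":[0,0,-0.098],"yaw":0},
    {"dp":[0,0,-0.098],"yaw":0}
  ]
}}

```text
time_s: 2.27
tcp_pos: [0.5203, -0.2723, 0.0307]
eef_rot: [-180.0, -0.0, -89.2]
contact_force: [0.9, 0.0, -0.5]
gripper_width: 0.0596
gripper_force: 0.0
```

{"fn": "apply_moves", "kwargs": {
  "targets": [
    {"dp":[0,0,0],"yaw":0},
    {"dp":[0,0,0],"yaw":0},
    {"dp":[0,0,0],"yaw":0},
    {"dp":[0,0,0],"yaw":0},
    {"dp":[0,0,0],"yaw":0},
    {"dp":[0,0,0],"yaw":0},
    {"dp":[0,0,0],"yaw":0},
    {"dp":[0,0,0],"yaw":0}
  ],
  "grip": 1,
  "squeeze": 15
}}

```text
time_s: 2.93
tcp_pos: [0.5205, -0.2718, 0.0308]
eef_rot: [-180.0, -0.0, -89.1]
contact_force: [-1.3, 1.0, 2.6]
gripper_width: 0.0259
gripper_force: 15.0
```

{"fn": "apply_moves", "kwargs": {
  "targets": [
    {"dp":[0,0,0.008],"yaw":0},
    {"dp":[0,0,0.025],"yaw":0},
    {"dp":[0,0,0.05],"yaw":0},
    {"dp":[0,0,0.08],"yaw":0},
    {"dp":[0,0,0.11],"yaw":0},
    {"dp":[0,0,0.14],"yaw":0},
    {"dp":[0,0,0.17],"yaw":0},
    {"dp":[0,0,0.195],"yaw":0},
    {"dp":[0,0,0.21],"yaw":0},
    {"dp":[0,0,0.21],"yaw":0}
  ]
}}

```text
time_s: 3.77
tcp_pos: [0.5219, -0.2724, 0.2454]
eef_rot: [-179.6, -0.1, -89.1]
contact_force: [1.1, 0.4, -0.4]
gripper_width: 0.0253
gripper_force: 15.0
```

{"fn": "apply_moves", "kwargs": {
  "targets": [
    {"dp":[0,0.01,0],"yaw":0},
    {"dp":[0,0.03,0],"yaw":0},
    {"dp":[0.002,0.06,0],"yaw":0},
    {"dp":[0.003,0.095,0],"yaw":0},
    {"dp":[0.004,0.13,0],"yaw":0},
    {"dp":[0.005,0.165,0],"yaw":0},
    {"dp":[0.006,0.2,0],"yaw":0},
    {"dp":[0.007,0.235,0],"yaw":0},
    {"dp":[0.008,0.27,0],"yaw":0},
    {"dp":[0.009,0.305,0],"yaw":0},
    {"dp":[0.01,0.34,0],"yaw":0},
    {"dp":[0.011,0.375,0],"yaw":0},
    {"dp":[0.012,0.41,0],"yaw":0},
    {"dp":[0.013,0.445,0],"yaw":0},
    {"dp":[0.014,0.48,0],"yaw":0},
    {"dp":[0.015,0.512,0],"yaw":0},
    {"dp":[0.016,0.538,0],"yaw":0},
    {"dp":[0.017,0.553,0],"yaw":0},
    {"dp":[0.017,0.56,0],"yaw":0},
    {"dp":[0.017,0.56,0],"yaw":0}
  ]
}}

```text
time_s: 5.43
tcp_pos: [0.5367, 0.2892, 0.2394]
eef_rot: [179.9, -0.1, -89.1]
contact_force: [0.2, -0.4, -0.0]
gripper_width: 0.026
gripper_force: 15.0
```

{"fn": "apply_moves", "kwargs": {
  "targets": [
    {"dp":[0,0,-0.01],"yaw":0},
    {"dp":[0,0,-0.035],"yaw":0},
    {"dp":[0,0,-0.065],"yaw":0},
    {"dp":[0,0,-0.095],"yaw":0},
    {"dp":[0,0,-0.125],"yaw":0},
    {"dp":[0,0,-0.155],"yaw":0},
    {"dp":[0,0,-0.18],"yaw":0},
    {"dp":[0,0,-0.195],"yaw":0},
    {"dp":[0,0,-0.203],"yaw":0},
    {"dp":[0,0,-0.207],"yaw":0},
    {"dp":[0,0,-0.209],"yaw":0},
    {"dp":[0,0,-0.209],"yaw":0},
    {"dp":[0,0,-0.209],"yaw":0}
  ]
}}

```text
time_s: 6.52
tcp_pos: [0.538, 0.2884, 0.0327]
eef_rot: [-179.9, 0.1, -89.1]
contact_force: [-0.5, -0.3, -0.2]
gripper_width: 0.0259
gripper_force: 15.0
```

{"fn": "apply_moves", "kwargs": {
  "targets": [
    {"dp":[0,0,-0.001],"yaw":0},
    {"dp":[0,0,-0.001],"yaw":0},
    {"dp":[0,0,-0.001],"yaw":0},
    {"dp":[0,0,-0.001],"yaw":0},
    {"dp":[0,0,-0.001],"yaw":0},
    {"dp":[0,0,-0.001],"yaw":0},
    {"dp":[0,0,0.004],"yaw":0},
    {"dp":[0,0,0.015],"yaw":0},
    {"dp":[0,0,0.035],"yaw":0},
    {"dp":[0,0,0.06],"yaw":0},
    {"dp":[0,0,0.09],"yaw":0},
    {"dp":[0,0,0.12],"yaw":0},
    {"dp":[0,0,0.15],"yaw":0},
    {"dp":[0,0,0.18],"yaw":0},
    {"dp":[0,0,0.2],"yaw":0},
    {"dp":[0,0,0.209],"yaw":0},
    {"dp":[0,0,0.209],"yaw":0}
  ],
  "grip": -0.2
}}

```text
time_s: 7.93
tcp_pos: [0.5382, 0.2888, 0.2441]
eef_rot: [-179.8, 0.2, -89.1]
contact_force: [-0.0, -0.1, -0.1]
gripper_width: 0.0526
gripper_force: 0.0
```

{"fn": "apply_moves", "kwargs": {
  "targets": [
    {"dp":[0.001,-0.01,0],"yaw":0},
    {"dp":[0.004,-0.03,0],"yaw":-1},
    {"dp":[0.008,-0.06,0],"yaw":-2},
    {"dp":[0.012,-0.09,0],"yaw":-3},
    {"dp":[0.016,-0.12,0],"yaw":-4},
    {"dp":[0.02,-0.15,0],"yaw":-5},
    {"dp":[0.025,-0.18,0],"yaw":-6},
    {"dp":[0.03,-0.21,0],"yaw":-7},
    {"dp":[0.034,-0.24,0],"yaw":-8},
    {"dp":[0.038,-0.27,0],"yaw":-8},
    {"dp":[0.042,-0.3,0],"yaw":-9},
    {"dp":[0.046,-0.33,0],"yaw":-9},
    {"dp":[0.05,-0.36,0],"yaw":-10},
    {"dp":[0.054,-0.39,0],"yaw":-10},
    {"dp":[0.057,-0.415,0],"yaw":-11},
    {"dp":[0.06,-0.433,0],"yaw":-12},
    {"dp":[0.061,-0.441,0],"yaw":-12},
    {"dp":[0.061,-0.441,0],"yaw":-12},
    {"dp":[0.061,-0.441,0],"yaw":-12}
  ],
  "grip": -0.36
}}

```text
time_s: 9.52
tcp_pos: [0.5976, -0.1531, 0.2392]
eef_rot: [179.9, -0.0, -101.2]
contact_force: [0.3, 1.1, 0.0]
gripper_width: 0.0592
gripper_force: 0.0
```

```bash
python3 - <<'E'
from h import *
from meas import pens
c=shot('top');save(c,'top2.png');pickle.dump(c,open('top2.pkl','wb'))
for o in pens(c):print(*o)
w=shot('wrist');save(w,'w2.png')
s=get_state();print(s['tcp_pos'],s['eef_rot'])
E
```

```text
[412. 217.] 604 -278 117 22 72 [0.004 0.015 0.019]
[273. 247.] 537 5 48 48 11 [0.002 0.005 0.016]
[341. 298.] 432 -135 28 105 -77 [0.003 0.022 0.025]
[405. 299.] 431 -268 28 106 -83 [0.003 0.022 0.024]
[ 0.59797419 -0.15215197  0.23995679] [ 1.79939561e+02  3.39440167e-04 -1.01089251e+02]
```

View pics/top2.png

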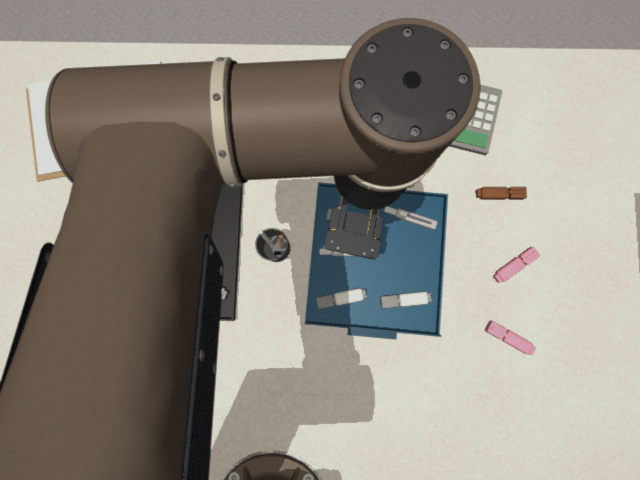

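The picture shows the gripper over the second pen at (351,219). The forearm passes above the tape dispenser, near (292,140). Before lowering I'll check its height there.

```bash
python3 - <<'E'
from h import *
c=pickle.load(open('top2.pkl','rb'));P=cloud(c)
for u,v in [(290,70),(290,90),(290,120),(290,150),(290,170),(130,110),(150,200),(411,80)]: print(u,v,P[v,u].round(3))
E
```

```text
290 70 [ 0.618 -0.068  0.632]
290 90 [ 0.599 -0.069  0.64 ]
290 120 [ 0.578 -0.069  0.636]
290 150 [ 0.56  -0.069  0.624]
290 170 [ 0.549 -0.068  0.607]
130 110 [0.582 0.044 0.642]
150 200 [0.511 0.013 0.674]
411 80 [ 0.599 -0.152  0.658]
```

View pics/w2.png

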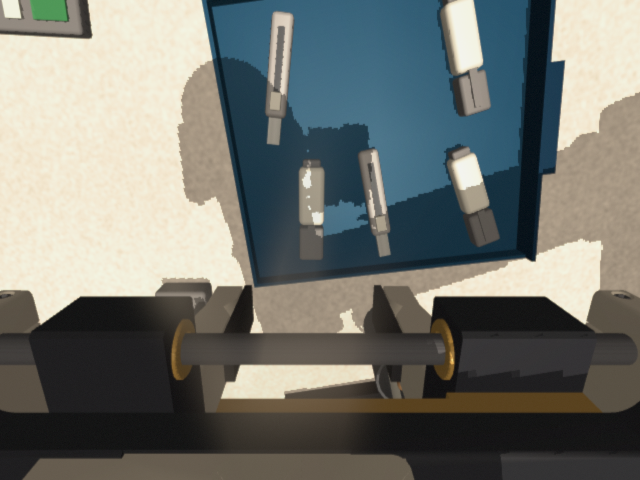

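The wrist view shows pen B at (311,210), aligned with the tool, and the adjacent cutter at (374,200) clear of the fingers. The forearm is about 0.5 m up, so it's safe to lower.

{"fn": "apply_moves", "kwargs": {
  "targets": [
    {"dp":[0,0,-0.01],"yaw":0},
    {"dp":[0,0,-0.035],"yaw":0},
    {"dp":[0,0,-0.065],"yaw":0},
    {"dp":[0,0,-0.095],"yaw":0},
    {"dp":[0,0,-0.125],"yaw":0},
    {"dp":[0,0,-0.155],"yaw":0},
    {"dp":[0,0,-0.18],"yaw":0},
    {"dp":[0,0,-0.195],"yaw":0},
    {"dp":[0,0,-0.203],"yaw":0},
    {"dp":[0,0,-0.209],"yaw":0},
    {"dp":[0,0,-0.209],"yaw":0},
    {"dp":[0,0,-0.209],"yaw":0}
  ]
}}

```text
time_s: 10.62
tcp_pos: [0.5989, -0.1525, 0.0322]
eef_rot: [-179.9, 0.0, -101.1]
contact_force: [-0.2, -0.7, 0.1]
gripper_width: 0.0599
gripper_force: 0.0
```

{"fn": "apply_moves", "kwargs": {
  "targets": [
    {"dp":[0,0,0],"yaw":0},
    {"dp":[0,0,0],"yaw":0},
    {"dp":[0,0,0],"yaw":0},
    {"dp":[0,0,0],"yaw":0},
    {"dp":[0,0,0],"yaw":0},
    {"dp":[0,0,0],"yaw":0},
    {"dp":[0,0,0],"yaw":0},
    {"dp":[0,0,0],"yaw":0}
  ],
  "grip": 1
}}

```text
time_s: 11.28
tcp_pos: [0.5985, -0.1528, 0.0318]
eef_rot: [-180.0, -0.0, -101.1]
contact_force: [-1.3, -0.5, 3.0]
gripper_width: 0.0257
gripper_force: 15.0
```

{"fn": "apply_moves", "kwargs": {
  "targets": [
    {"dp":[0,0,0.008],"yaw":0},
    {"dp":[0,0,0.025],"yaw":0},
    {"dp":[0,0,0.05],"yaw":0},
    {"dp":[0,0,0.08],"yaw":0},
    {"dp":[0,0,0.11],"yaw":0},
    {"dp":[0,0,0.14],"yaw":0},
    {"dp":[0,0,0.17],"yaw":0},
    {"dp":[0,0,0.195],"yaw":0},
    {"dp":[0,0,0.21],"yaw":0},
    {"dp":[0,0,0.21],"yaw":0}
  ]
}}

```text
time_s: 12.12
tcp_pos: [0.6, -0.1531, 0.2465]
eef_rot: [-179.6, 0.0, -101.1]
contact_force: [1.0, -0.5, 0.2]
gripper_width: 0.026
gripper_force: 15.0
```

{"fn": "apply_moves", "kwargs": {
  "targets": [
    {"dp":[-0.002,0.01,0],"yaw":0},
    {"dp":[-0.006,0.03,0],"yaw":1},
    {"dp":[-0.012,0.06,0],"yaw":2},
    {"dp":[-0.018,0.095,0],"yaw":3},
    {"dp":[-0.025,0.13,0],"yaw":5},
    {"dp":[-0.032,0.165,0],"yaw":6},
    {"dp":[-0.039,0.2,0],"yaw":8},
    {"dp":[-0.046,0.235,0],"yaw":9},
    {"dp":[-0.052,0.265,0],"yaw":10},
    {"dp":[-0.057,0.29,0],"yaw":11},
    {"dp":[-0.06,0.307,0],"yaw":12},
    {"dp":[-0.061,0.313,0],"yaw":12},
    {"dp":[-0.061,0.313,0],"yaw":12},
    {"dp":[-0.061,0.313,0],"yaw":12}
  ]
}}

```text
time_s: 13.28
tcp_pos: [0.5368, 0.1601, 0.2409]
eef_rot: [179.9, -0.0, -89.1]
contact_force: [-0.0, -0.3, -1.4]
gripper_width: 0.0258
gripper_force: 15.0
```

{"fn": "apply_moves", "kwargs": {
  "targets": [
    {"dp":[0,0,-0.01],"yaw":0},
    {"dp":[0,0,-0.035],"yaw":0},
    {"dp":[0,0,-0.065],"yaw":0},
    {"dp":[0,0,-0.095],"yaw":0},
    {"dp":[0,0,-0.125],"yaw":0},
    {"dp":[0,0,-0.155],"yaw":0},
    {"dp":[0,0,-0.18],"yaw":0},
    {"dp":[0,0,-0.195],"yaw":0},
    {"dp":[0,0,-0.203],"yaw":0},
    {"dp":[0,0,-0.207],"yaw":0},
    {"dp":[0,0,-0.21],"yaw":0},
    {"dp":[0,0,-0.21],"yaw":0},
    {"dp":[0,0,-0.21],"yaw":0}
  ]
}}

```text
time_s: 14.37
tcp_pos: [0.5381, 0.1603, 0.0325]
eef_rot: [-179.9, 0.1, -89.1]
contact_force: [0.7, -0.5, 1.1]
gripper_width: 0.0259
gripper_force: 15.0
```

{"fn": "apply_moves", "kwargs": {
  "targets": [
    {"dp":[0,0,0],"yaw":0},
    {"dp":[0,0,0],"yaw":0},
    {"dp":[0,0,0],"yaw":0},
    {"dp":[0,0,0],"yaw":0},
    {"dp":[0,0,0],"yaw":0},
    {"dp":[0,0,0],"yaw":0},
    {"dp":[0,0,0.004],"yaw":0},
    {"dp":[0,0,0.015],"yaw":0},
    {"dp":[0,0,0.035],"yaw":0},
    {"dp":[0,0,0.06],"yaw":0},
    {"dp":[0,0,0.09],"yaw":0},
    {"dp":[0,0,0.12],"yaw":0},
    {"dp":[0,0,0.15],"yaw":0},
    {"dp":[0,0,0.18],"yaw":0},
    {"dp":[0,0,0.2],"yaw":0},
    {"dp":[0,0,0.22],"yaw":0},
    {"dp":[0,0,0.22],"yaw":0}
  ],
  "grip": -0.2
}}

```text
time_s: 15.78
tcp_pos: [0.5391, 0.1608, 0.2574]
eef_rot: [-179.6, 0.2, -89.1]
contact_force: [0.5, 0.2, 0.7]
gripper_width: 0.0524
gripper_force: 0.0
```

{"fn": "apply_moves", "kwargs": {
  "targets": [
    {"dp":[0,-0.01,0],"yaw":0},
    {"dp":[0,-0.03,0],"yaw":0},
    {"dp":[0,-0.06,0],"yaw":0},
    {"dp":[0,-0.095,0],"yaw":0},
    {"dp":[0,-0.13,0],"yaw":0},
    {"dp":[0,-0.165,0],"yaw":0},
    {"dp":[0,-0.2,0],"yaw":0},
    {"dp":[-0.01,-0.235,0],"yaw":0},
    {"dp":[-0.02,-0.27,0],"yaw":0},
    {"dp":[-0.03,-0.305,0],"yaw":0},
    {"dp":[-0.04,-0.34,0],"yaw":0},
    {"dp":[-0.055,-0.375,0],"yaw":0},
    {"dp":[-0.07,-0.41,0],"yaw":0},
    {"dp":[-0.085,-0.445,0],"yaw":0},
    {"dp":[-0.1,-0.48,0],"yaw":0},
    {"dp":[-0.115,-0.51,0],"yaw":0},
    {"dp":[-0.13,-0.54,0],"yaw":0},
    {"dp":[-0.14,-0.56,0],"yaw":0},
    {"dp":[-0.14,-0.57,0],"yaw":0},
    {"dp":[-0.14,-0.57,0],"yaw":0}
  ]
}}

```text
time_s: 17.45
tcp_pos: [0.396, -0.4116, 0.251]
eef_rot: [179.9, 0.0, -89.3]
contact_force: [-0.0, -0.2, -0.2]
gripper_width: 0.0524
gripper_force: 0.0
```

```bash
python3 - <<'E'
from h import *
from meas import pens
c=shot('top');save(c,'top3.png');pickle.dump(c,open('top3.pkl','wb'))
for o in pens(c):print(*o)
c=shot('scene');save(c,'scene3.png')
E
```

```text
[161. 197.] 638 249 130 32 86 [0.004 0.049 0.054]
[404. 215.] 609 -264 84 21 72 [0.004 0.015 0.02 ]
[273. 247.] 537 5 48 48 10 [0.002 0.005 0.014]
[141. 244.] 536 286 32 107 -89 [0.002 0.022 0.025]
[348. 251.] 530 -144 21 113 -89 [0.002 0.015 0.019]
[341. 298.] 432 -135 28 106 -77 [0.003 0.022 0.025]
[403. 299.] 431 -264 28 97 -83 [0.004 0.022 0.025]
```

View pics/top3.png

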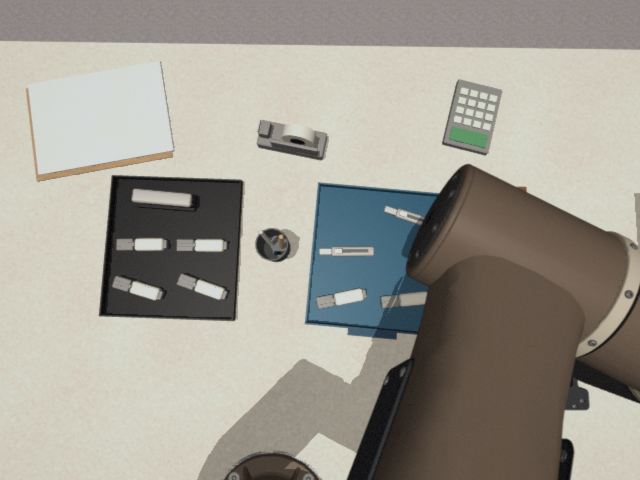

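View pics/scene3.png

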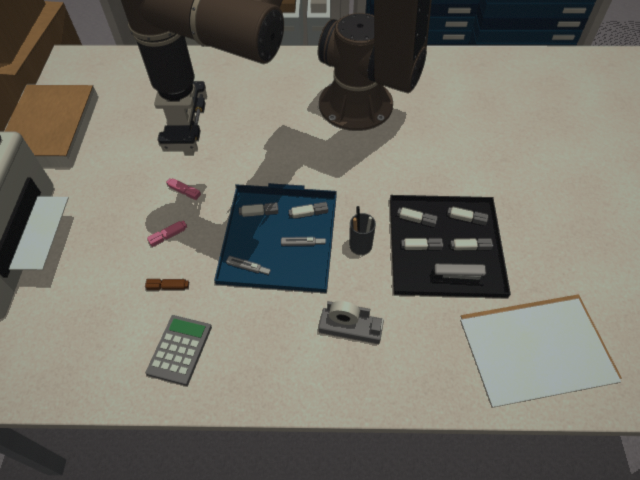

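The top view shows four highlighters lying flat in the tray, at (141,244), (202,245), (138,288) and (202,287), with the stapler unmoved at (161,197). The drawer holds two highlighters and two cutters, all flat. The cup and tape dispenser haven't moved.

```bash
python3 -c "
from plant import r
print(r.close_job())"
```

```text
the job is handed in; nothing more can be done
None
```

I handed the job in: the tray now holds four highlighters flat beside the stapler, and the drawer has the other two highlighters and both cutters lying flat. No cutter was in the tray to begin with, and the stapler, pen cup and tape dispenser were not moved.

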